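# Hang a sample carrier on the drip rail and slide it to the stop

### The arm

A 7-joint arm with a two-finger parallel gripper is mounted at the origin on a cart in front of the work surface, level with it; the furniture and walls round the work are solid. World frame = base frame: x ahead of the robot, y to its left, z up, the work surface at z = 0. Lengths are in m, angles in degrees, forces in N, time in s.
With the tool pointing down it reaches from about 0.4 to 0.85 m from the base axis. Payload 10.4 kg.
Tool frame: the origin (TCP) lies between the finger pads; the fingertips stand 8 mm ahead of it and the grasp point (between the pads) lies 11 mm behind it; z points along the fingers, x is the direction in which the jaws open and shut, and the axes are right-handed (so a half turn about z gives the same grasp; the last joint's range is limited). The gripper opens to 87 mm and grips with 3 to 60 N. Pads are 19 mm wide; open, the fingers measure 117 mm over their backs; the gripper's body (75 mm by 190 mm) begins 51 mm behind the grasp point.
Start: joints at [-76.18, 19.034, -3.707, 83.658, 1.238, 77.344, -5.071], TCP at [0.163, 0.603, 0.204] pointing down, gripper open.
Joint ranges: [-148.97, 148.97], [-28.65, 121.19], [-84.17, 76.75], [9.2, 138.47], [-72.65, 252.65], [3.7, 117.97], [-149.18, 149.18]. Speed limits (degrees/s): [127.2, 127.2, 159.86, 159.86, 180, 180, 180].

### API

Orientations are given as [roll, pitch, yaw] about the fixed x, y, z axes, in that order (R = Rz(yaw) Ry(pitch) Rx(roll)).
In Python, from bench import manip gives the robot as it stands. Calls block until the motion is done:
- manip.goto(position, orientation): joint-space move of the TCP to a pose.
- manip.line_to(position, orientation=None, v=0.15): straight line of the TCP; orientation=None keeps the orientation; v is the mean speed in m/s.
- manip.set_joints(angles): joint-space move.
- manip.grip(opening): finger opening in m; the grip force is fixed at half the most; returns when the fingers have stopped.
- manip.sleep(seconds).
- manip.inverse_kinematics(position, orientation): joint angles nearest the present ones, or None.
- manip.sense(): the state.
- manip.read_camera(name): name is "scene" or "side" or "wrist"; returns a dict with "frame" (480x640x3 uint8, blue, green, red), "K" (3x3 intrinsics, pixels), "D" ([k1, k2, p1, p2, k3] as OpenCV has them; the pictures are not rectified), "origin" and "rotation" of the camera in the world; the wrist camera has in their place "tool_from_camera" (4x4, takes a point from camera to tool coordinates, whose origin is the TCP and whose axes are the tool frame's). Camera axes: x right, y down, z forward; pixel columns grow to the right and rows downward; lengths in m; the calibration is good to about 2 mm. A picture is of the moment at which its call begins: read the wrist's pose just before it. There is no depth.
A pose or a line that the arm cannot do raises manip.Unreachable and nothing moves.
- manip.hand_in(): hands the job in, once; it reports no verdict.
The state is a dict: "clock": time; "joint_pos": joint angles; "joint_vel": joint speeds; "effort": joint torques, N m; "ee_pos": TCP position; "tool_rot": TCP orientation; "contact_force": force on the tool from outside, world axes, zero at the start; "wrist_torque": the same for the moment, N m; "gripper_width": finger opening in m.
Only numpy, scipy, OpenCV 4.12 (cv2) and the standard library are available. Lean on these libraries where they do the work, as an engineer would, in place of code of your own. Each camera call takes 0.05 s, during which the arm holds its last target.

### The job

Take the blue sample carrier with its resin puck out of its stall, stand it upright on the open worktop and let go, then take it again with the fingers turned a quarter turn: beside its grip there is room one way round in the stall, only the other way round at the rail. Hook it on the rail of the drip stand at the bare loading end (green strip), slide it along the rail behind the guard rod until it touches the red stop, and leave it hanging there with the puck still in its pan. Do not push the bottle, the tape roll or the loupe about.

Things in the scene. Friction and masses are not known exactly. Their poses are not given: they have to be found in the camera images.
- carrier_grip (a point): Centre of the grip block (40 mm along x, 30 mm along y, 34 mm high) on top of the blue rigid sample carrier, 95 mm above the carrier's foot; the carrier is 112 mm high in all, 0.13 to 0.23 kg with the puck, and stands upright by itself. Axes are the carrier's: z up, x across the hook, y along the rail once hung. At the start its foot is 5 mm above the worktop, in the stall.
- carrier_seat (a point): Where the rail's axis lies in the carrier's hook when it hangs home: 62 mm above its foot, 33 mm under carrier_grip, same axes. Jaw 16 mm wide along x, 30 mm long, inverted-V seat that centres itself. A spine at x = -20 to -15 mm joins pan and grip; at +x a lip ends 48 mm above the foot. The rail goes in from +x between lip and pan; then the carrier is lowered onto it.
- carrier_pan (a point): Middle of the carrier's pan, 11.5 mm above its foot, same axes. The pan is the carrier's foot: square, open above, 40 mm along x, 38 mm along y, 14 mm high; inside 35 x 33 mm.
- puck_mid (a point): Centre of the cream-coloured round resin puck, 30 mm across and 18 mm high, lying loose in the carrier's pan.
- stall: Stall in which the carrier starts (fixed), axes as the carrier's: grey foot 70 x 56 x 5 mm, origin under its middle, with two upright aluminium cheeks 40 mm long along x and to 115 mm high, inner faces at y = -22 and +22 mm. The grip block's x sides are open; beside its y sides are only 7 mm.
- drip_stand: Grey stand (fixed), base 110 x 380 x 10 mm, origin under its middle; y runs along the rail to the loading end, -x faces the robot. Steel rail of 10 mm diameter, x = 0, axis 102 mm high, between end posts at y = -177 and 177 mm. White splash back, inner face x = 26 mm, 165 mm high. Guard rod of 8 mm at x = -31 mm, 140 mm high, from y = -165 to 45 mm: hook on only where it is absent.
- rail_load (a point): Point on the rail's axis, 102 mm high, in the middle of the bare loading stretch (y = 105 mm on the stand), before the green strip on the splash back; axes of the stand. The carrier hooks on here moving along +x, spine to the robot, lip to the splash back, its axes along the stand's; hung, its foot is 40 mm above the worktop.
- stop_face (a point): Middle of the red stop's face that looks along the rail (+y) to the loading end, 47 mm high; axes of the stand. The fixed stop, 36 mm along x, 16 mm along y, 60 mm high, stands under the rail, with a thin red strip up the splash back. It meets the carrier's pan and leaves the fingers free; at touch carrier_seat is 19 mm from this face along y.
- brown_bottle: Bystander: brown bottle with black cap, 34 mm across, 78 mm high, origin under its middle.
- blue_tape: Bystander: roll of blue tape lying flat, 66 mm across, 19 mm high, origin under its middle.
- folding_loupe: Bystander: folding loupe, 28 x 44 x 19 mm, origin under its middle.
Mind the look-alikes: they are no part of the job. Of the things like the part that bears carrier_grip, leave any that is orange; of the rest the smaller one is meant. Leave any pink look-alike of the stall alone.

How it is judged (in metres and radians):
On the way, in this order (a step that is already met when the one before it is completed fails the run):
1. the carrier stands upright on the worktop, away from the stall, let go (height (world z) of carrier_pan below 0.0145 m and angle between carrier_pan's own z axis and vertical below 0.1 rad and horizontal distance between carrier_pan and stall above 0.05 m and contact force between the fingers and carrier below 0.1 N), for 0.1 s.
2. the carrier hangs in its hook on the bare loading stretch of the rail (x of carrier_seat in the frame of rail_load between -0.007 and 0.007 m and z of carrier_seat in the frame of rail_load between -0.005 and 0.007 m and y of carrier_seat in the frame of rail_load between -0.055 and 0.055 m), for 0.15 s.
At the end, for the whole second after the job is handed in: The carrier hangs at rest in its hook on the rail (seat within 6 mm of the rail's axis across and 5 mm in height, tilted less than 0.2 rad), its pan against the red stop with a gap under 6 mm, and the puck lies in the pan (its centre within 12 mm of the pan's middle) (x of carrier_seat in the frame of rail_load between -0.006 and 0.006 m and z of carrier_seat in the frame of rail_load between -0.005 and 0.005 m and y of carrier_seat in the frame of stop_face between 0.012 and 0.025 m and angle between carrier_seat's own z axis and vertical below 0.2 rad and distance between puck_mid and carrier_pan below 0.012 m and linear speed of carrier below 0.02 m/s); the robot touches nothing.
It fails at once if the brown bottle was pushed more than 20 mm or tipped (distance of brown_bottle from where it was at the start of the episode above 0.02 m or angle between brown_bottle's own z axis and vertical above 0.5 rad).
It fails at once if the tape roll was pushed more than 20 mm (distance of blue_tape from where it was at the start of the episode above 0.02 m).
It fails at once if the loupe was pushed more than 20 mm (distance of folding_loupe from where it was at the start of the episode above 0.02 m).
It also fails if it takes over 72 s, if anything falls off the work surface, if the arm or the gripper's body presses on something with over 40 N, if the wrist force passes 120 N, or if a joint passes its speed limit or range.

## Working session

There is one attempt and no reset: what is moved stays moved. The work goes in short steps, each a Python script; the robot and the scene stay as the last script left them, time stands still between calls to the robot, and variables do not carry over. Pictures are saved under pics/ and viewed, and the job is handed in when it is done.

```bash
ls; mkdir -p pics
python3 - <<'E'
from bench import manip
import cv2
s=manip.sense(); print(s)
for n in ["scene","side","wrist"]:
    c=manip.read_camera(n); cv2.imwrite(f"pics/{n}0.png",c["frame"])
    print(n,{k:v for k,v in c.items() if k!="frame"})
E
```

```text
pics
{'clock': 0.0, 'joint_pos': array([-76.17867195,  19.07247344,  -3.70492422,  83.7070659 ,
         1.23795369,  77.34376034,  -5.07124534]), 'joint_vel': array([-0.05362416, -0.00329545, -0.0108823 ,  0.04443474, -0.03135799,
        0.15292851,  0.02328852]), 'effort': array([-1.03136088e-03, -6.23243165e+01,  2.41382729e-02, -3.89912796e+01,
       -6.12587342e-02,  3.96178581e-02,  1.60560321e-04]), 'ee_pos': array([0.16290654, 0.60295409, 0.2030396 ]), 'tool_rot': array([1.79995025e+02, 8.33089645e-02, 7.48825277e+01]), 'contact_force': array([-0.83299215,  0.2375884 ,  0.03282128]), 'wrist_torque': array([ 0.02823143, -0.01186136, -0.01461718]), 'gripper_width': 0.08711289954783022}
scene {'K': array([[524.66088061,   0.        , 317.47114515],
       [  0.        , 524.66088061, 246.64266487],
       [  0.        ,   0.        ,   1.        ]]), 'D': array([-0.08583938,  0.        ,  0.        ,  0.        ,  0.        ]), 'origin': array([ 0.18606104, -0.81155794,  0.80492879]), 'rotation': array([-128.99073797,   -0.71923425,  -27.12228679])}
side {'K': array([[530.9502
[... 246 characters left out ...]
 0.99183552, 0.73535949]), 'rotation': array([-123.42224528,    0.9157054 ,  176.99767867])}
wrist {'K': array([[350.5515287 ,   0.        , 315.1907874 ],
       [  0.        , 350.5515287 , 237.53189914],
       [  0.        ,   0.        ,   1.        ]]), 'D': array([-0.01486768,  0.        ,  0.        ,  0.        ,  0.        ]), 'tool_from_camera': array([[ 9.99999986e-01,  1.54024961e-04,  6.73116186e-05,
         4.05180590e-05],
       [-1.66593393e-04,  9.61489815e-01,  2.74840513e-01,
        -7.33726188e-02],
       [-2.23871365e-05, -2.74840521e-01,  9.61489827e-01,
        -1.82280899e-01],
       [ 0.00000000e+00,  0.00000000e+00,  0.00000000e+00,
         1.00000000e+00]])}
```

View pics/scene0.png

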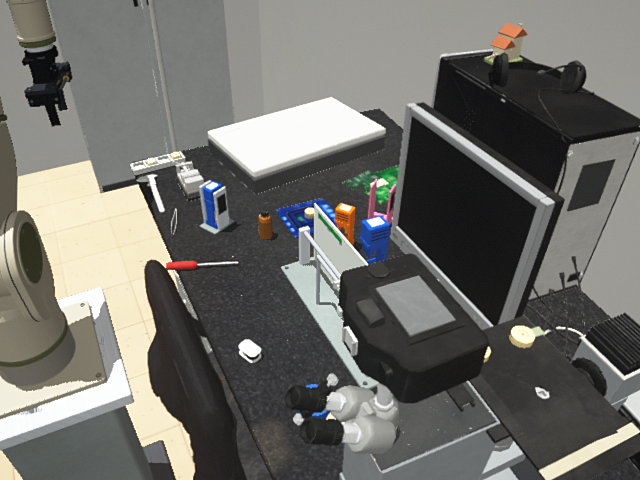

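View pics/side0.png

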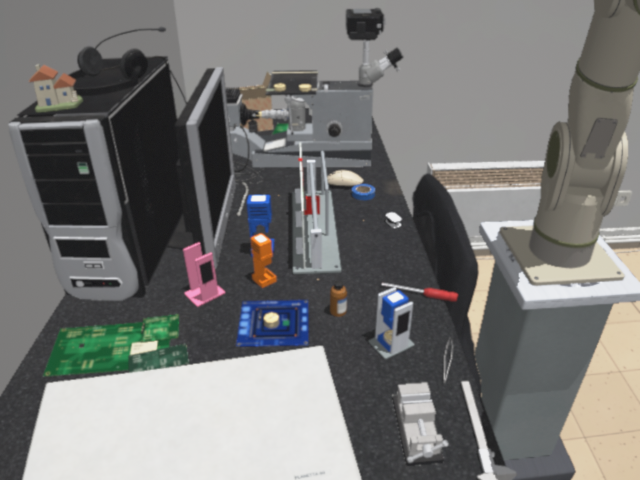

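View pics/wrist0.png

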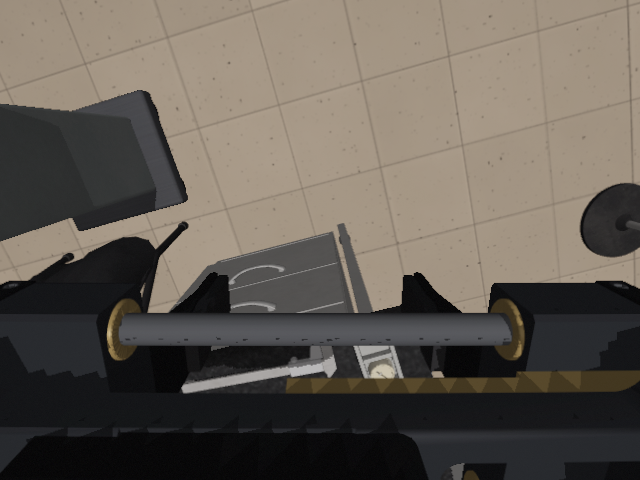

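```bash
cat > h.py <<'E'
import numpy as np, cv2
from scipy.spatial.transform import Rotation as R
def rot(a): return R.from_euler('xyz',a,degrees=True).as_matrix()
def ray(c,uv,T=None):
    p=cv2.undistortPoints(np.array([[uv]],float),c["K"],c["D"])[0,0]
    d=np.array([p[0],p[1],1.])
    if T is None: Rm=rot(c["rotation"]);o=c["origin"]
    else: Rm=T[:3,:3];o=T[:3,3]
    d=Rm@d; return np.array(o),d/np.linalg.norm(d)
def plane(c,uv,z,T=None):
    o,d=ray(c,uv,T); return o+d*(z-o[2])/d[2]
def tri(rays):
    A=np.zeros((3,3));b=np.zeros(3)
    for o,d in rays:
        P=np.eye(3)-np.outer(d,d);A+=P;b+=P@o
    x=np.linalg.solve(A,b); return x,[np.linalg.norm((np.eye(3)-np.outer(d,d))@(x-o)) for o,d in rays]
def proj(c,X,T=None):
    if T is None: Rm=rot(c["rotation"]);o=c["origin"]
    else: Rm=T[:3,:3];o=T[:3,3]
    rv=cv2.Rodrigues(Rm.T)[0]
    return cv2.projectPoints(np.atleast_2d(np.array(X,float)),rv,-Rm.T@o,c["K"],c["D"])[0][:,0]
def wristT(s,c):
    T=np.eye(4);T[:3,:3]=rot(s["tool_rot"]);T[:3,3]=s["ee_pos"]; return T@c["tool_from_camera"]
def crop(img,u0,v0,u1,v1,k,name):
    cv2.imwrite(name,cv2.resize(img[v0:v1,u0:u1],None,fx=k,fy=k,interpolation=cv2.INTER_CUBIC))
E
python3 - <<'E'
import cv2
from h import *
a=cv2.imread("pics/side0.png");b=cv2.imread("pics/scene0.png")
crop(a,365,270,435,370,6,"pics/s1.png")
crop(b,180,165,280,245,7,"pics/s2.png")
crop(a,220,180,360,350,4,"pics/s3.png")
crop(b,270,190,430,400,3,"pics/s4.png")
E
```

```text
(no output)
```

View pics/s1.png

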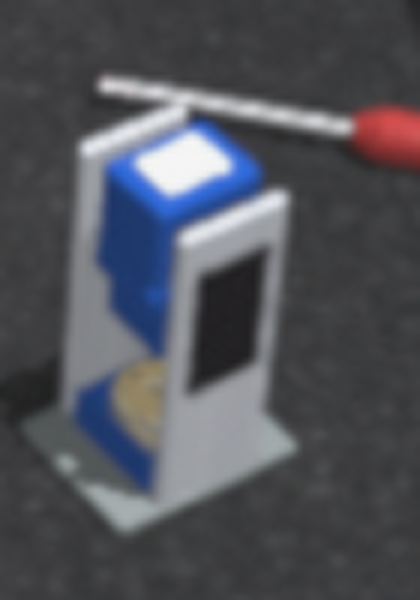

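View pics/s2.png

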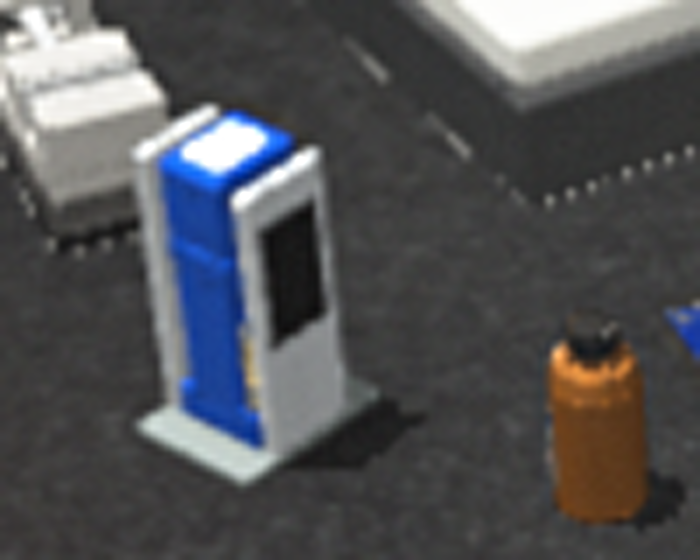

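View pics/s3.png

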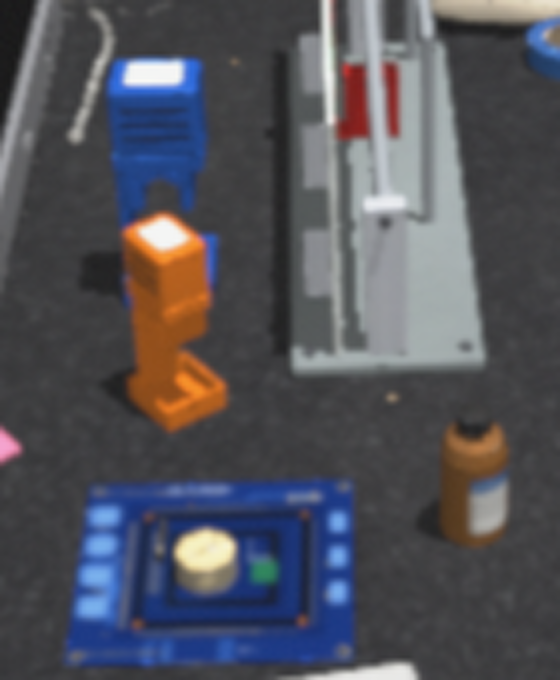

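View pics/s4.png

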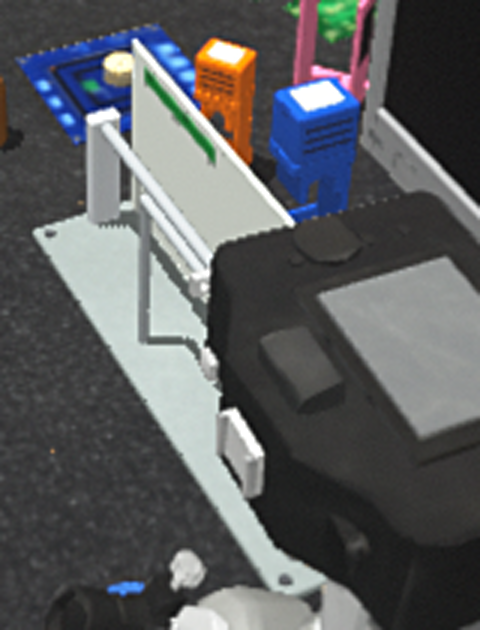

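```bash
cat > cams.py <<'E'
import numpy as np
side={'K': np.array([[530.9502616,0,316.66303905],[0,530.9502616,236.40502587],[0,0,1]]),'D':np.array([-0.12764286,0,0,0,0]),'origin':np.array([0.6288199,0.99183552,0.73535949]),'rotation':[-123.42224528,0.9157054,176.99767867]}
scene={'K':np.array([[524.66088061,0,317.47114515],[0,524.66088061,246.64266487],[0,0,1]]),'D':np.array([-0.08583938,0,0,0,0]),'origin':np.array([0.18606104,-0.81155794,0.80492879]),'rotation':[-128.99073797,-0.71923425,-27.12228679]}
E
python3 - <<'E'
from h import *; from cams import *
np.set_printoptions(precision=4,suppress=True)
def P(cam,k,off,x,y): return (off[0]+(x+.5)/k-.5, off[1]+(y+.5)/k-.5)
s1=lambda x,y:P(side,6,(365,270),x,y); s2=lambda x,y:P(scene,7,(180,165),x,y)
s3=lambda x,y:P(side,4,(220,180),x,y); s4=lambda x,y:P(scene,3,(270,190),x,y)
print("side top");[print(plane(side,s1(*q),.117)) for q in [(105,170),(200,122),(262,175),(165,222),(183,163)]]
print("scene top");[print(plane(scene,s2(*q),.117)) for q in [(163,155),(225,112),(298,143),(232,192),(225,147)]]
print("side base");[print(plane(side,s1(*q),.005)) for q in [(20,425),(128,535),(300,445)]]
print("scene base");[print(plane(scene,s2(*q),.005)) for q in [(137,425),(245,485),(380,393)]]
print("stand side");[print(plane(side,s3(*q),.01)) for q in [(292,360),(485,355)]]
print("stand scene");[print(plane(scene,s4(*q),.01)) for q in [(33,233),(270,592)]]
print("bottle");print(plane(side,s3(472,540),0),plane(scene,s2(595,515),0))
print("orange blue pcb",plane(side,s3(178,420),0),plane(side,s3(165,300),0),plane(side,s3(210,570),0),plane(side,(394,220),0.01),plane(side,(363,192),0.01))
# other blue size: pixel heights
X=plane(side,s3(155,75),.112);print(X)
E
```

```text
side top
[0.4827 0.2651 0.117 ]
[0.4503 0.2449 0.117 ]
[0.4362 0.2711 0.117 ]
[0.4687 0.29   0.117 ]
[0.4588 0.2637 0.117 ]
scene top
[0.4369 0.2699 0.117 ]
[0.4651 0.2873 0.117 ]
[0.4815 0.2564 0.117 ]
[0.451  0.2367 0.117 ]
[0.4579 0.2653 0.117 ]
side base
[0.5029 0.2576 0.005 ]
[0.4757 0.308  0.005 ]
[0.4147 0.2736 0.005 ]
scene base
[0.4141 0.274  0.005 ]
[0.4381 0.2222 0.005 ]
[0.5005 0.2533 0.005 ]
stand side
[0.6444 0.026  0.01  ]
[0.5349 0.0294 0.01  ]
stand scene
[0.5325 0.0281 0.01  ]
[ 0.5264 -0.3377  0.01  ]
bottle
[0.5545 0.1736 0.    ] [0.5457 0.1569 0.    ]
orange blue pcb [0.7087 0.0635 0.    ] [ 0.72   -0.0526  0.    ] [0.689  0.1871 0.    ] [ 0.3783 -0.1684  0.01  ] [ 0.4396 -0.325   0.01  ]
[ 0.7205 -0.1287  0.112 ]
```

Run:
```python
from h import *; from cams import *
from bench import manip
np.set_printoptions(precision=1,suppress=True)
print("screwdriver",plane(scene,(165,265),0),plane(scene,(238,263),0),plane(side,(382,286),0),plane(side,(457,296),0))
for name,p in [("pick",(0.458,0.265,.12)),("pickhi",(0.458,.265,.26)),("place",(.45,.03,.12)),("placehi",(.45,.03,.25)),("load",(.587,-.058,.15)),("pre",(.52,-.058,.17)),("stop",(.58,-.27,.15))]:
    for y in ([30,210,-150] if 'pick' in name else [-2,178,88,-92]):
        q=manip.inverse_kinematics(p,[180,0,y]); print(name,y,None if q is None else np.array(q))
```

```text
screwdriver [0.3 0.2 0. ] [0.5 0.1 0. ] [0.4 0.1 0. ] [0.3 0.1 0. ]
pick 30 [-50.7  10.6  17.4 105.2  -3.5  64.6  -2. ]
pick 210 None
pick -150 None
pickhi 30 [-51.2   5.   17.5  94.1  -1.5  81.2  -3.6]
pickhi 210 None
pickhi -150 None
place -2 [-45.4  -0.6  36.1 116.6   0.4  63.8 -11.4]
place 178 None
place 88 [-44.2  -0.5  34.9 116.6   0.3  63.8  78.6]
place -92 [ -43.6   -0.5   34.3  116.6    0.3   63.8 -101.4]
placehi -2 [-47.1  -7.8  34.6 105.9   4.5  80.6 -15.5]
placehi 178 None
placehi 88 [-47.   -7.8  34.5 105.9   4.5  80.6  74.6]
placehi -92 [ -44.    -7.3   31.9  105.8    3.9   80.5 -105. ]
load -2 [-36.7  21.1  47.5  95.5 -16.3  70.7  12.3]
load 178 None
load 88 [-35.1  20.5  45.2  95.4 -15.3  70.5 101.5]
load -92 [-37.4  21.4  48.5  95.5 -16.8  70.7 -77.3]
pre -2 [-43.1   8.8  49.2 103.8  -7.1  70.5   6.2]
pre 178 None
pre 88 [-41.7   8.6  47.6 103.8  -6.8  70.5  95.8]
pre -92 [-43.1   8.8  49.2 103.9  -7.1  70.5 -83.8]
stop -2 [-22.1  35.5  62.9  87.9 -32.2  76.5  42.1]
stop 178 [ -23.7   37.7   66.4   87.9  -35.    77.5 -136. ]
stop 88 [-21.5  34.8  61.5  87.8 -31.1  76.1 131.3]
stop -92 [-24.4  38.9  68.2  87.9 -36.5  78.2 -44.9]
```

Run:
```python
from h import *
from bench import manip
import pickle
manip.goto([.497,.200,.28],[180,0,30])
s=manip.sense();c=manip.read_camera("wrist");pickle.dump((s,c),open("w1.pkl","wb"))
print(s["clock"],s["ee_pos"],s["tool_rot"])
cv2.imwrite("pics/w1.png",c["frame"])
T=wristT(s,c); print(proj(c,[[.458,.265,.117]],T))
```

```text
2.0667 [0.49639876 0.20155657 0.27964759] [-1.79988306e+02  3.12963019e-02  3.01612447e+01]
[[312.41823699 137.28586291]]
```

View pics/w1.png

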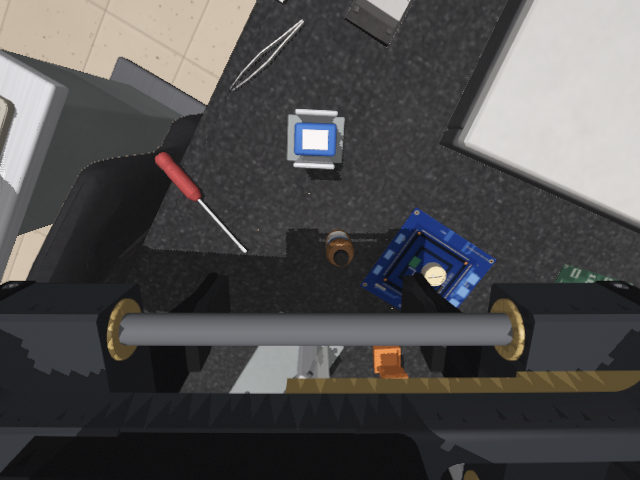

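Run:
```python
from h import *
import pickle
s,c=pickle.load(open("w1.pkl","rb"));T=wristT(s,c);im=c["frame"]
crop(im,270,95,365,190,6,"pics/w1c.png")
hsv=cv2.cvtColor(im,cv2.COLOR_BGR2HSV)
m=cv2.inRange(hsv,(100,120,80),(130,255,255));m2=np.zeros_like(m);m2[100:175,280:350]=m[100:175,280:350]
cn=max(cv2.findContours(m2,0,2)[0],key=cv2.contourArea);r=cv2.minAreaRect(cn);print(r)
pts=[plane(c,p,.117,T) for p in cv2.boxPoints(r)];
for p in pts:print(p)
print(np.mean(pts,0)); d=[pts[(i+1)%4]-pts[i] for i in range(4)]
for q in d: print(np.linalg.norm(q),np.degrees(np.arctan2(q[1],q[0])))
g=cv2.inRange(hsv,(0,0,225),(180,40,255));g2=np.zeros_like(g);g2[118:160,295:335]=g[118:160,295:335]
cn=max(cv2.findContours(g2,0,2)[0],key=cv2.contourArea);r=cv2.minAreaRect(cn);print(r,plane(c,r[0],.117,T))
```

```text
((314.5, 139.0), (32.0, 41.0), 90.0)
[0.43660591 0.26750011 0.117     ]
[0.46983426 0.28681487 0.117     ]
[0.484934   0.26171735 0.117     ]
[0.45091818 0.2419421  0.117     ]
[0.46057309 0.26449361 0.117     ]
0.038434146931490866 30.168307672119877
0.029289722917483798 -58.96709061244499
0.03934636748910788 -149.82823796000264
0.02929253521608041 119.24846384557799
((315.0, 139.0), (20.0, 24.0), 90.0) [0.46090124 0.26487443 0.117     ]
```

View pics/w1c.png

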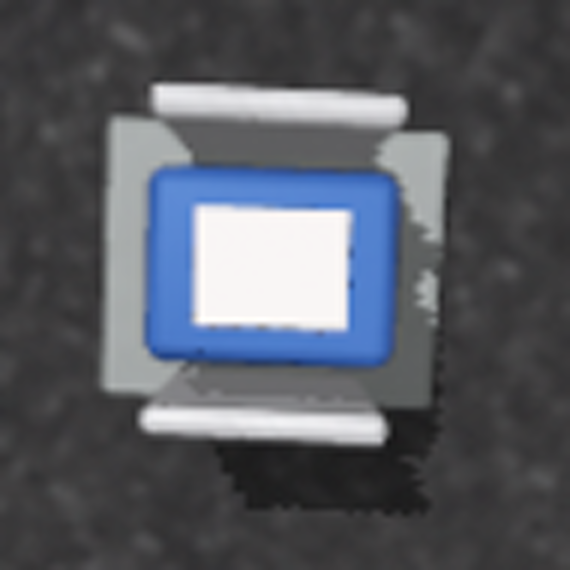

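Run:
```python
from h import *
from bench import manip
O=[180,0,28.7]
manip.goto([.4598,.2647,.17],O)
manip.line_to([.4598,.2647,.090],O,v=.08)
print(manip.sense()["contact_force"])
manip.grip(0.03)
s=manip.sense();print(s["clock"],s["ee_pos"],s["tool_rot"],s["gripper_width"],s["contact_force"])
c=manip.read_camera("wrist");cv2.imwrite("pics/w2.png",c["frame"])
c=manip.read_camera("side");crop(c["frame"],340,220,460,370,4,"pics/s5.png")
```

```text
[0.05780784 0.33779326 0.50783715]
4.7083 [0.45975882 0.2646644  0.08997533] [1.79999328e+02 6.42095920e-03 2.87002776e+01] 0.039680080196111155 [-0.28874293 -0.51614412 -0.01449786]
```

View pics/s5.png

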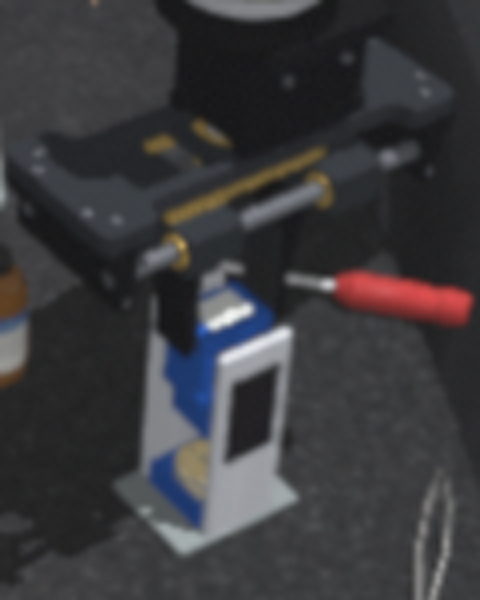

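View pics/w2.png

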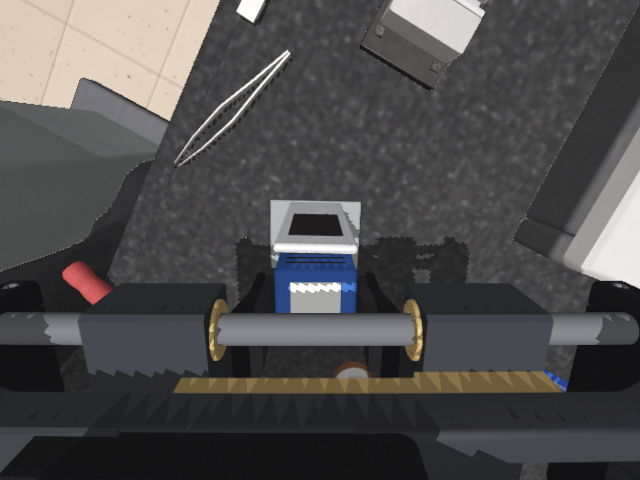

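Run:
```python
from h import *; from cams import *
from bench import manip
np.set_printoptions(precision=3,suppress=True)
print(plane(scene,(238,263),0),plane(side,(382,286),0),plane(scene,(165,265),0))
manip.line_to([.4598,.2647,.225],v=.12)
manip.goto([.445,.02,.16],[180,0,-2])
s=manip.sense();print(s["clock"],s["contact_force"],s["gripper_width"],s["ee_pos"])
for n in ("side","scene"):
    c=manip.read_camera(n);cv2.imwrite(f"pics/{n}3.png",c["frame"])
```

```text
[0.453 0.097 0.   ] [0.449 0.087 0.   ] [0.297 0.166 0.   ]
7.075 [ 0.22   0.489 -1.696] 0.03978909849745059 [0.446 0.022 0.161]
```

View pics/side3.png

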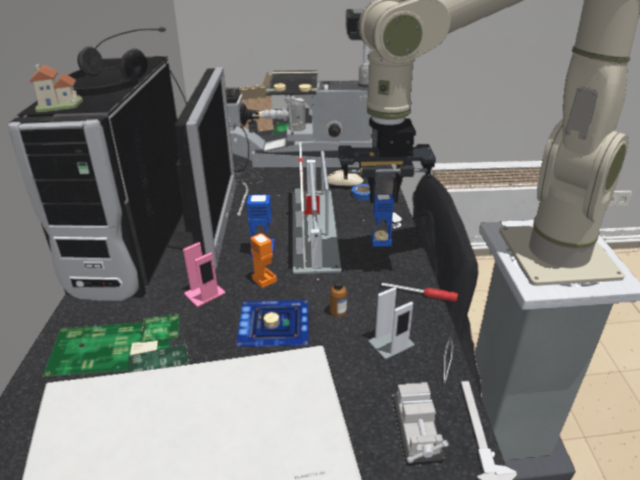

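View pics/scene3.png

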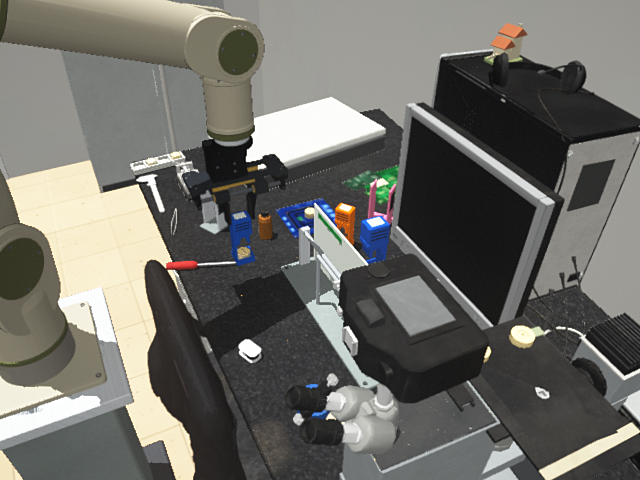

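Run:
```python
from h import *
from bench import manip
np.set_printoptions(precision=3,suppress=True)
manip.line_to([.445,.02,.095],v=.1)
for z in [.088,.0865,.0855,.085,.0845]:
    manip.line_to([.445,.02,z],v=.03); f=manip.sense()["contact_force"];print(z,f)
    if f[2]>4: break
manip.grip(.08);manip.sleep(.3)
s=manip.sense();print(s["clock"],s["contact_force"],s["gripper_width"],s["ee_pos"])
manip.line_to([.445,.02,.17],v=.12)
# look: carrier (0.445,.02) with yaw -92 tool: camera over
manip.goto([.500,-.045,.30],[180,0,-92])
s=manip.sense();c=manip.read_camera("wrist")
import pickle;pickle.dump((s,c),open("w3.pkl","wb"));cv2.imwrite("pics/w3.png",c["frame"])
c=manip.read_camera("side");cv2.imwrite("pics/side4.png",c["frame"]);crop(c["frame"],330,150,430,290,4,"pics/s6.png")
print(manip.sense()["clock"])
```

```text
0.088 [ 0.035  0.171 -3.014]
0.0865 [-0.409 -0.272 -3.002]
0.0855 [ 0.021  0.006 -3.127]
0.085 [-0.105 -1.277 -2.084]
0.0845 [-1.89   0.452  5.319]
10.6 [0.349 0.048 0.592] 0.07979457174182727 [0.445 0.02  0.085]
12.8083
```

View pics/w3.png

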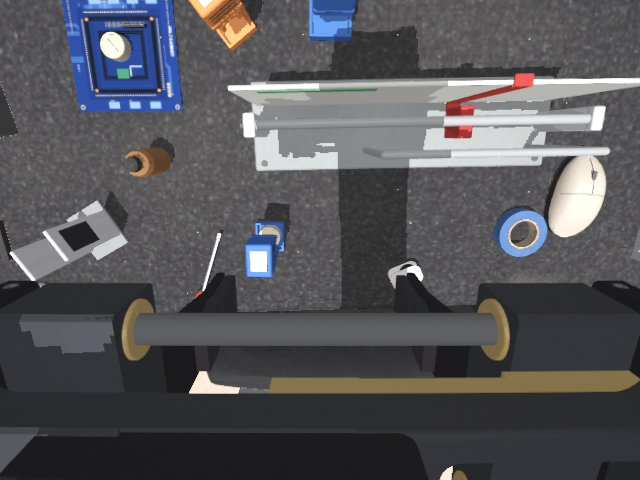

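View pics/s6.png

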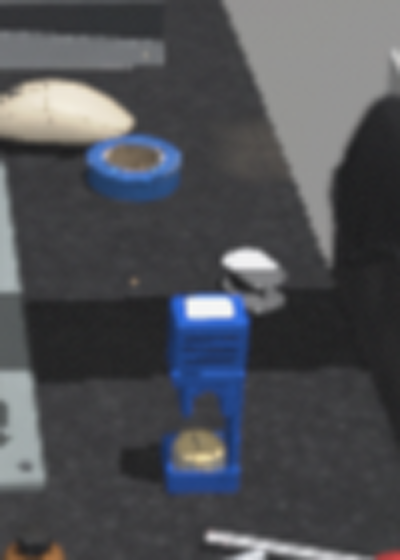

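Run:
```python
from h import *
import pickle
s,c=pickle.load(open("w3.pkl","rb"));im=c["frame"]
crop(im,225,210,305,290,7,"pics/w3a.png")
crop(im,220,65,420,185,4,"pics/w3b.png")
crop(im,420,60,620,180,4,"pics/w3c.png")
a=cv2.imread("pics/side4.png");crop(a,280,140,350,280,4,"pics/s7.png")
```

```text
(no output)
```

View pics/w3a.png

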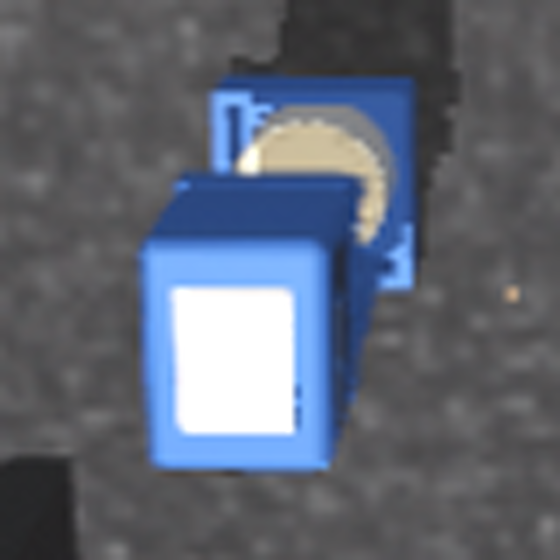

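View pics/w3b.png

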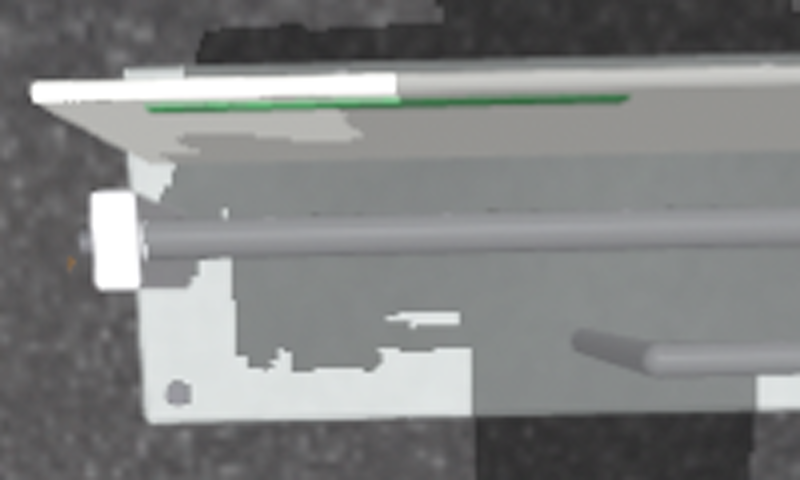

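View pics/w3c.png

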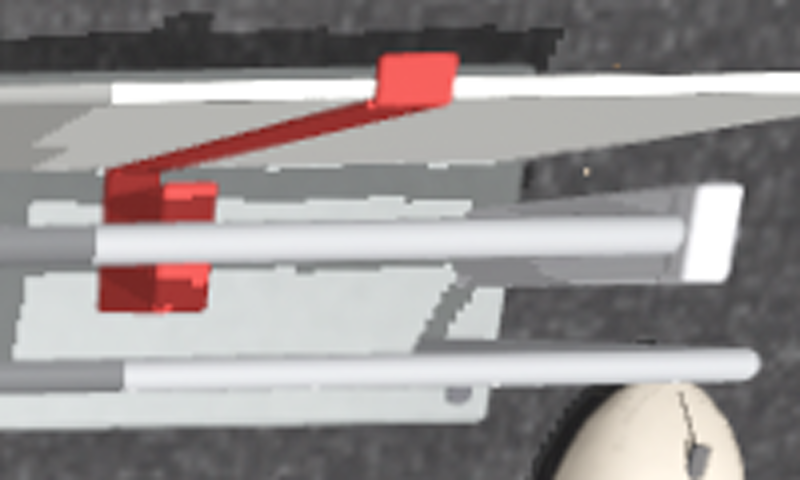

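View pics/s7.png

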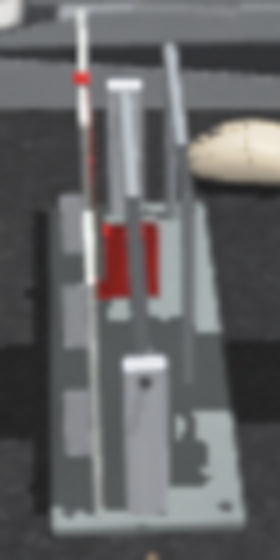

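Run:
```python
from h import *; from cams import *
import pickle
np.set_printoptions(precision=4,suppress=True)
s,c=pickle.load(open("w3.pkl","rb"));T=wristT(s,c);print(s["ee_pos"],s["tool_rot"],T[:3,3])
def q(off,k,x,y): return (off[0]+(x+.5)/k-.5,off[1]+(y+.5)/k-.5)
b=lambda x,y:q((220,65),4,x,y); d=lambda x,y:q((420,60),4,x,y); a=lambda x,y:q((225,210),7,x,y)
s7=lambda x,y:q((280,140),4,x,y)
W=lambda u,z:plane(c,u,z,T)
r=[W(b(150,238),.102),W(b(790,230),.102),W(d(100,244),.102),W(d(680,235),.102)]
print("rail",*r,sep="\n"); p=np.polyfit([v[1] for v in r],[v[0] for v in r],1);print(p,"yaw",np.degrees(-np.arctan(p[0])))
print("posts top ends b/d(z~.11?)",W(b(137,240),.115),W(d(688,235),.115))
print("base near corners",W(b(148,422),.01),W(d(485,422),.01))
print("guard",W(b(660,358),.14),W(d(750,363),.14))
print("splash inner top",W(b(35,103),.165),W(b(790,82),.165),W(d(790,97),.165))
print("green",W(b(150,108),.155),W(b(628,98),.155))
print("stop +y face top",W(d(160,185),.06),W(d(158,310),.06),"bottom",W(d(100,310),.01))
print("strip top",W(d(375,105),.165),W(d(452,103),.165))
print("carrier",*[W(a(*v),.112) for v in [(145,242),(328,240),(330,467),(155,467),(235,361)]],sep="\n")
print("pan +x edge top",W(a(215,80),.0185),W(a(413,78),.0185))
print("SIDE rail",plane(side,s7(146,362),.11),plane(side,s7(125,90),.11))
print("side stop top",plane(side,s7(102,226),.06),plane(side,s7(158,226),.06),plane(side,s7(157,297),.01))
print("side base",plane(side,s7(52,530),.01),plane(side,s7(243,525),.01))
m=cv2.imread("pics/side4.png")
u=[q((330,150),4,*v) for v in [(172,325),(247,328),(243,300),(175,297),(210,307)]]
print("side carrier",*[plane(side,v,.112) for v in u],sep="\n")
u=[q((330,150),4,*v) for v in [(168,490),(240,490)]];print(*[plane(side,v,0) for v in u])
```

```text
[ 0.4997 -0.0448  0.2993] [179.9338  -0.013  -91.8956] [ 0.5771 -0.0477  0.4815]
rail
[0.5918 0.0117 0.102 ]
[ 0.5885 -0.1534  0.102 ]
[ 0.5891 -0.1817  0.102 ]
[ 0.5872 -0.3327  0.102 ]
[0.0133 0.5913] yaw -0.7628809245088797
posts top ends b/d(z~.11?) [0.591 0.013 0.115] [ 0.5868 -0.325   0.115 ]
base near corners [0.5373 0.0313 0.01  ] [ 0.5319 -0.3466  0.01  ]
guard [ 0.5593 -0.1132  0.14  ] [ 0.5565 -0.3264  0.14  ]
splash inner top [0.6173 0.024  0.165 ] [ 0.6162 -0.1345  0.165 ] [ 0.6128 -0.3042  0.165 ]
green [0.6167 0.0014 0.155 ] [ 0.6153 -0.1023  0.155 ]
stop +y face top [ 0.6059 -0.2126  0.06  ] [ 0.5717 -0.2146  0.06  ] bottom [ 0.5716 -0.2156  0.01  ]
strip top [ 0.6134 -0.2158  0.165 ] [ 0.6134 -0.2321  0.165 ]
carrier
[0.466  0.0331 0.112 ]
[0.4653 0.0042 0.112 ]
[0.427  0.0065 0.112 ]
[0.4279 0.0348 0.112 ]
[0.4456 0.0204 0.112 ]
pan +x edge top [0.4701 0.037  0.0185] [ 0.4693 -0.0013  0.0185]
SIDE rail [0.589 0.02  0.11 ] [ 0.5856 -0.3231  0.11  ]
side stop top [ 0.6061 -0.224   0.06  ] [ 0.5696 -0.221   0.06  ] [ 0.5713 -0.2144  0.01  ]
side base [0.6446 0.0354 0.01  ] [0.5368 0.0386 0.01  ]
side carrier
[0.4674 0.0355 0.112 ]
[0.4275 0.0416 0.112 ]
[0.4249 0.0133 0.112 ]
[0.4618 0.0074 0.112 ]
[0.4441 0.0191 0.112 ]
[0.4649 0.0356 0.    ] [0.424  0.0387 0.    ]
```

Run:
```python
from h import *
from bench import manip
np.set_printoptions(precision=4,suppress=True)
O=[180,0,-92]
manip.goto([.4455,.0203,.165],O)
manip.line_to([.4455,.0203,.086],v=.08)
manip.grip(.02)
s=manip.sense();print(s["clock"],s["ee_pos"],s["gripper_width"],s["contact_force"])
manip.line_to([.4455,.0203,.152],v=.1)
manip.line_to([.525,-.052,.152],[180,0,-90.8],v=.12)
s=manip.sense();print(s["clock"],s["ee_pos"],s["tool_rot"],s["gripper_width"],s["contact_force"])
for n in ("side","scene","wrist"):
    c=manip.read_camera(n);cv2.imwrite(f"pics/{n}5.png",c["frame"])
a=cv2.imread("pics/side5.png");crop(a,270,140,390,280,5,"pics/s8.png")
a=cv2.imread("pics/scene5.png");crop(a,240,190,360,310,5,"pics/s9.png")
```

```text
15.5167 [0.4455 0.0203 0.086 ] 0.02958391661107578 [ 0.3583 -0.469   0.1984]
17.3667 [ 0.5246 -0.0515  0.1518] [179.9634   0.0142 -90.7724] 0.029544035072021753 [-0.8157  0.5671 -2.9274]
```

View pics/s8.png

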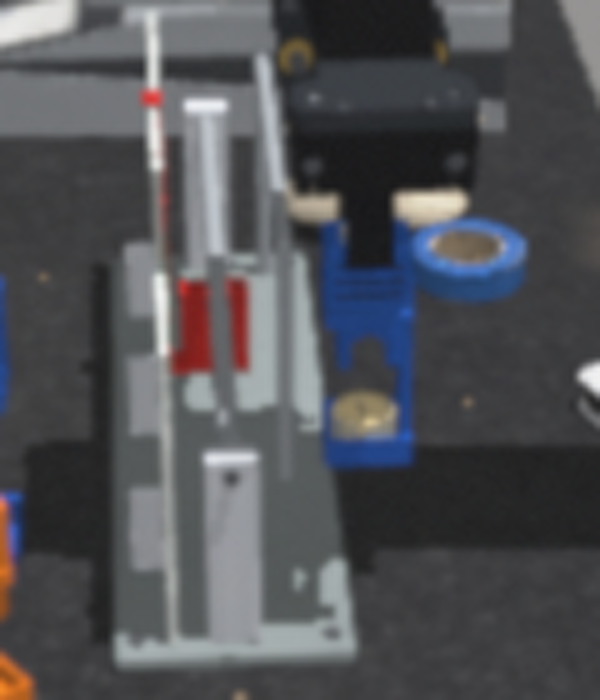

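View pics/s9.png

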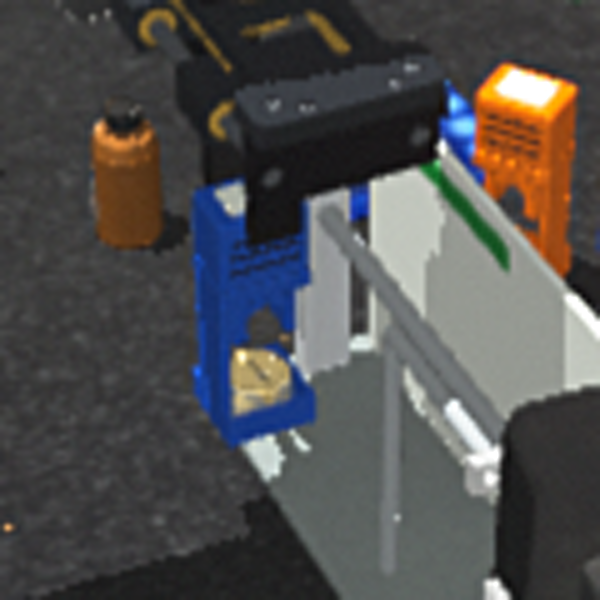

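View pics/wrist5.png

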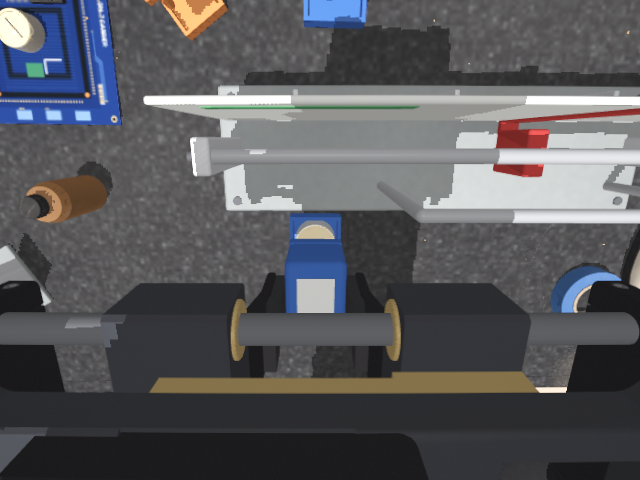

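Run:
```python
from h import *
from bench import manip
np.set_printoptions(precision=4,suppress=True)
s=manip.sense();c=manip.read_camera("wrist");T=wristT(s,c)
print([plane(c,p,.102,T) for p in [(240,156.5),(315,156.5),(480,156.5)]])
O=[180,0,-90.8];f0=s["contact_force"]
for x in [.55,.57,.58,.586,.5905]:
    manip.line_to([x,-.052,.152],O,v=.06);f=manip.sense()["contact_force"]-f0;print(x,f)
    if np.linalg.norm(f)>8: break
s=manip.sense();print(s["clock"],s["ee_pos"])
for n in ("side","scene","wrist"):
    c=manip.read_camera(n);cv2.imwrite(f"pics/{n}6.png",c["frame"])
a=cv2.imread("pics/side6.png");crop(a,270,140,390,280,5,"pics/s10.png")
a=cv2.imread("pics/scene6.png");crop(a,260,190,380,310,5,"pics/s11.png")
```

```text
[array([ 0.5907, -0.004 ,  0.102 ]), array([ 0.59  , -0.0525,  0.102 ]), array([ 0.5888, -0.1596,  0.102 ])]
0.55 [0.947  0.169  0.9541]
0.57 [ 0.3887 -0.3758  0.2405]
0.58 [-0.554   0.5962  0.1799]
0.586 [-0.2835  0.6208  0.262 ]
0.5905 [ 0.0677 -0.551  -0.1903]
19.4333 [ 0.5907 -0.052   0.1519]
```

View pics/s10.png

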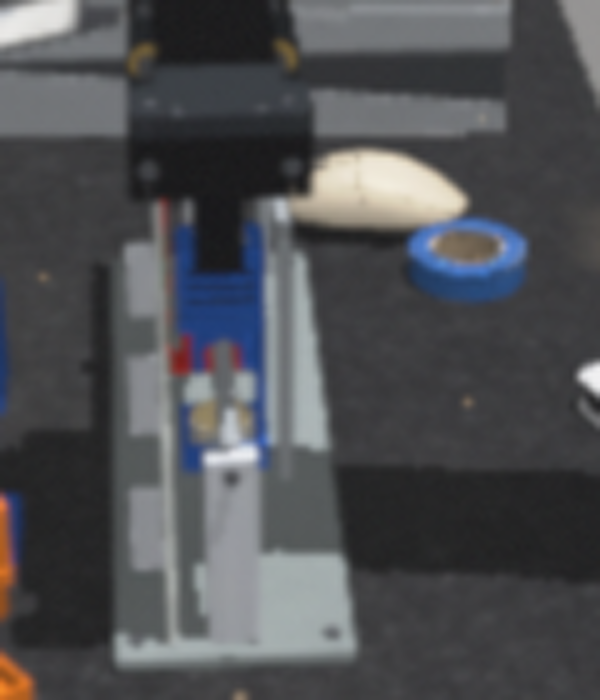

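View pics/s11.png

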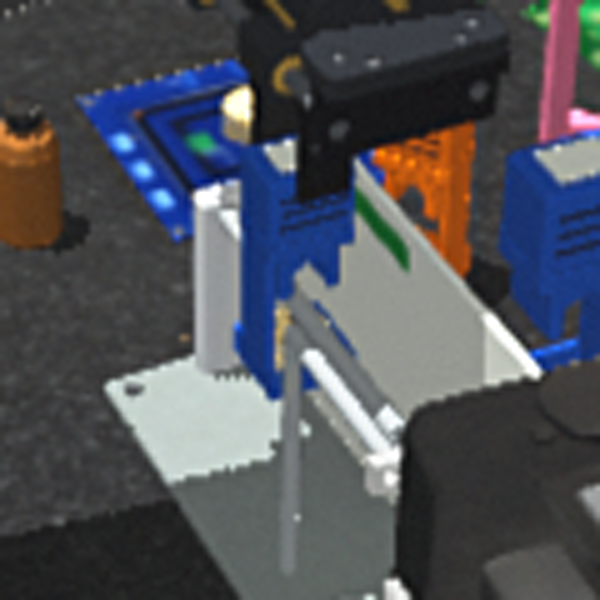

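Run:
```python
from h import *
from bench import manip
np.set_printoptions(precision=4,suppress=True)
O=[180,0,-90.8];f0=manip.sense()["contact_force"]
for z in [.14,.134,.131,.129,.128,.127,.1265,.126,.1255,.125,.1245]:
    manip.line_to([.5903,-.052,z],O,v=.05);f=manip.sense()["contact_force"]-f0;print(z,f)
    if np.linalg.norm(f)>6: break
manip.sleep(.25)
s=manip.sense();print(s["clock"],s["ee_pos"],s["contact_force"]-f0)
for n in ("side","scene"):
    c=manip.read_camera(n);cv2.imwrite(f"pics/{n}7.png",c["frame"])
a=cv2.imread("pics/side7.png");crop(a,270,140,390,280,5,"pics/s12.png")
a=cv2.imread("pics/scene7.png");crop(a,260,190,380,310,5,"pics/s13.png")
```

```text
0.14 [-0.1887 -0.4829 -1.1826]
0.134 [ 0.0041 -0.8657 -1.1533]
0.131 [ 0.1553 -0.133  -1.0084]
0.129 [-0.1081 -1.016  -1.0033]
0.128 [ 0.1929 -0.3162  0.3413]
0.127 [-0.336  -0.6987 -0.8271]
0.1265 [ 0.0111 -0.5677 -2.0376]
0.126 [0.2303 0.6983 0.0156]
0.1255 [-0.7729 -0.2553  6.0119]
22.2417 [ 0.5906 -0.052   0.126 ] [-0.8648 -1.2635  7.403 ]
```

View pics/s12.png

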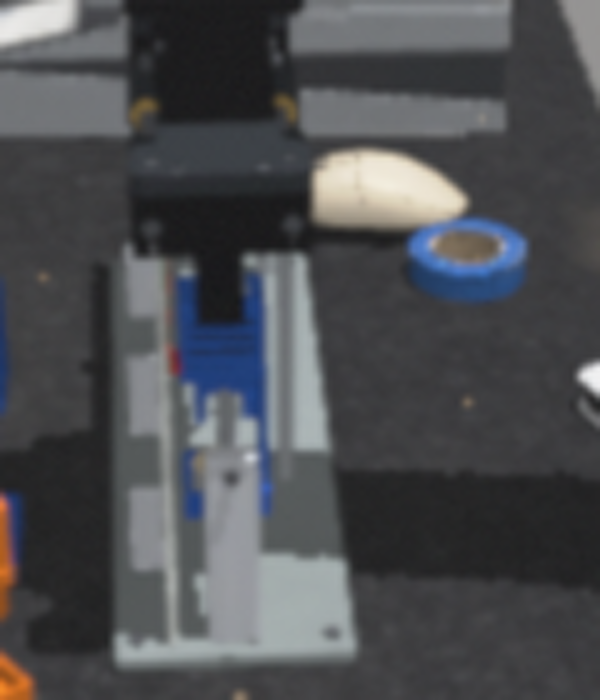

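View pics/s13.png

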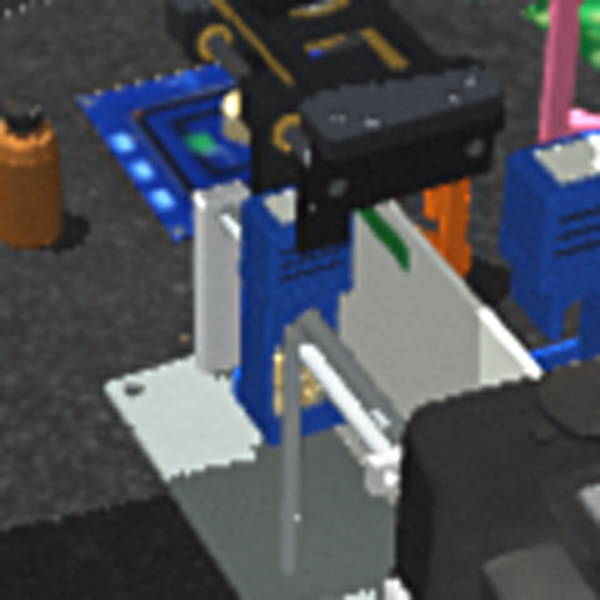

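Run:
```python
from h import *
from bench import manip
np.set_printoptions(precision=4,suppress=True)
O=[180,0,-90.8]
X=lambda y:.5905+.0135*(y+.052)
manip.line_to([X(-.052),-.052,.1263],O,v=.05)
f0=manip.sense()["contact_force"];print(f0)
for y in [-.08,-.11,-.14,-.17,-.185,-.189,-.191,-.1925,-.194,-.195,-.196,-.197,-.198,-.199,-.200]:
    manip.line_to([X(y),y,.1263],O,v=.06);s=manip.sense();f=s["contact_force"]-f0;print(y,f,s["gripper_width"])
    if abs(f[1])>5 or np.linalg.norm(f)>12: break
s=manip.sense();print(s["clock"],s["ee_pos"],s["contact_force"])
for n in ("side","scene"):
    c=manip.read_camera(n);cv2.imwrite(f"pics/{n}8.png",c["frame"])
a=cv2.imread("pics/side8.png");crop(a,270,140,390,280,5,"pics/s14.png")
a=cv2.imread("pics/scene8.png");crop(a,260,190,380,310,5,"pics/s15.png")
```

```text
[ 0.6715 -0.3199  0.2094]
-0.08 [-1.6768  0.3507 -1.602 ] 0.029702056884801733
-0.11 [-1.0826  0.5876 -1.8563] 0.029850622799977484
-0.14 [-0.3461  1.2805 -1.285 ] 0.02950774498540394
-0.17 [ 0.4069  0.3768 -2.6178] 0.02985270436867205
-0.185 [-2.0802  1.3808 -2.4123] 0.029641280884188024
-0.189 [-0.3196  1.056  -2.6809] 0.029463848023873616
-0.191 [-1.6005  0.1086 -1.9051] 0.02953898281139031
-0.1925 [-0.6321  1.0235 -2.4142] 0.029384400915821375
-0.194 [-0.876   0.2908 -2.3715] 0.02999808080115124
-0.195 [-1.1155  3.683  -1.3787] 0.029890170349765134
-0.196 [-1.6821  5.9544 -0.9583] 0.029530997521587974
27.0583 [ 0.5888 -0.1949  0.1263] [-1.0105  5.6344 -0.7489]
```

View pics/s14.png

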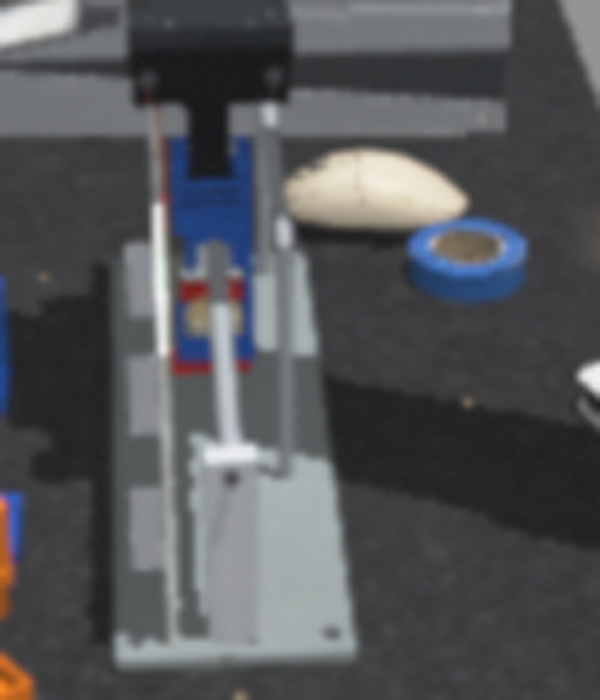

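View pics/s15.png

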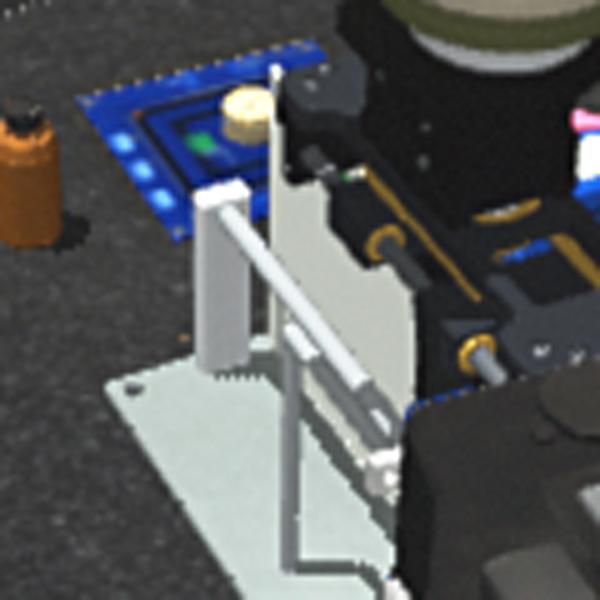

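Run:
```python
from h import *
from bench import manip
np.set_printoptions(precision=4,suppress=True)
O=[180,0,-90.8]
p=[.5887,-.195,.1258]
manip.line_to(p,O,v=.03)
s=manip.sense();print(s["contact_force"],s["ee_pos"])
manip.grip(.06);manip.sleep(.2)
s=manip.sense();print(s["clock"],s["contact_force"],s["ee_pos"],s["gripper_width"])
manip.line_to([p[0],p[1],.22],v=.08)
manip.line_to([.50,-.195,.32],O,v=.15)
manip.sleep(.3)
import pickle
s=manip.sense();c=manip.read_camera("wrist");pickle.dump((s,c),open("w9.pkl","wb"));cv2.imwrite("pics/w9.png",c["frame"])
crop(c["frame"],230,60,430,210,4,"pics/w9c.png")
c=manip.read_camera("side");cv2.imwrite("pics/side9.png",c["frame"]);crop(c["frame"],280,140,360,230,6,"pics/s16.png")
print(manip.sense()["clock"])
```

```text
[-2.131   5.5614  3.9786] [ 0.5889 -0.1947  0.1261]
28.425 [0.318  0.5279 0.068 ] [ 0.5887 -0.195   0.1258] 0.060178717862066314
31.1917
```

View pics/w9c.png

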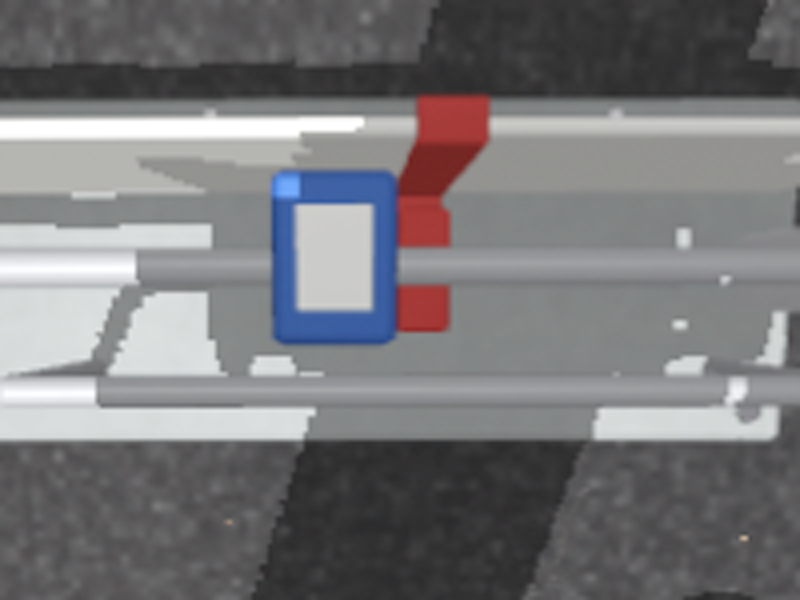

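View pics/s16.png

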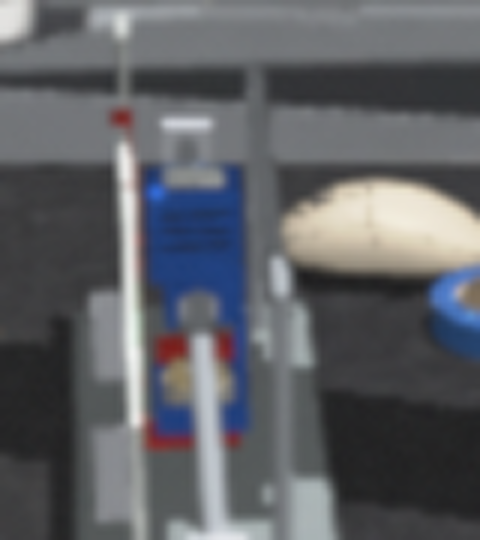

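View pics/side9.png

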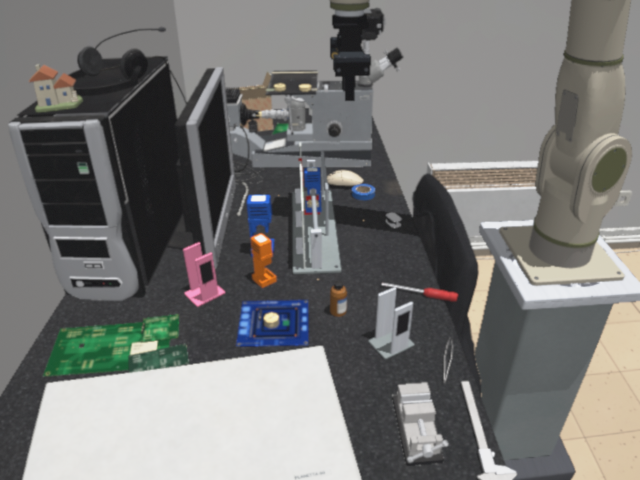

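Before I hand in, I'll check the measured y of the carrier against the stop.

Run:
```python
from h import *
import pickle
s,c=pickle.load(open("w9.pkl","rb"));T=wristT(s,c)
q=lambda x,y:(230+(x+.5)/4-.5,60+(y+.5)/4-.5)
print([plane(c,q(*v),.152,T).round(4) for v in [(274,258),(396,258),(335,172),(335,343)]])
print("rail",plane(c,q(335,266),.102,T).round(4)); print("stop far edge z.06",plane(c,q(449,290),.06,T).round(4))
from bench import manip
manip.hand_in(); print(manip.sense()["clock"])
```

```text
[array([ 0.5895, -0.1804,  0.152 ]), array([ 0.5891, -0.2094,  0.152 ]), array([ 0.6086, -0.1952,  0.152 ]), array([ 0.5697, -0.1946,  0.152 ])]
rail [ 0.5889 -0.1947  0.102 ]
stop far edge z.06 [ 0.5828 -0.2288  0.06  ]
the job is handed in; nothing more can be done
the job is handed in; nothing more can be done
```

The blue carrier is hanging on the rail against the red stop, with the puck in its pan. I handed the job in at about 31 s of the 72 s limit; no verdict was reported.

**What I did:** I lifted the carrier out of its stall with the jaws across its 40 mm sides. I stood it at about (0.445, 0.020) on the worktop, let go, and took it again a quarter turn round by its 30 mm sides. I hooked it on the rail at about y = -0.052, in front of the green strip. It seated at the expected height with about 7 N of contact. I slid it behind the guard rod until it met the stop, at about 6 N, then lowered it, let go and moved the arm clear.

**Last checks:**
- **Position on the rail:** the middle of the grip is at x 0.589, y -0.195, and the rail's axis is at x 0.589.
- **Gap to the stop:** the seat is about 18.5 mm from the stop's face using its far edge, and about 19.5 mm using my earlier measurement of the face. Touch is 19 mm, so the two agree within the calibration.
- **Puck and bystanders:** the side picture shows the puck in the pan. The bottle, tape roll and loupe look unmoved by eye; I did not measure them again.

No check failed. Some small measurements disagreed by 2 to 4 mm, and up to about 10 mm for the stop's top edge as seen from the side camera. I used the wrist camera's value for the stop, and contact came within 1 mm of it.

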